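# Set the day wheel on the lunch box

### The job

Set the day wheel on the lunch box lid: with a fingertip, gently flick its jutting front edge so that it advances clockwise (seen from above) one click at a time, letting it settle after each click, until the lug with the little stud rests at the lid's raised pointer; never turn it on past the pointer. Nothing is to be gripped or lifted: leave the box standing where it is and do not disturb the soup spoon and the cup.

Things in the scene. Friction and masses are not known exactly. Their poses are not given: they have to be found in the camera images.
- lunch_box: Loose pink plastic lunch box, lid clipped shut, packed, about 1 kg, 144 mm deep (x), 204 mm wide (y), lid top 62 mm above the ledge. Origin: centre of its underside; at yaw 0 its front (-x) faces the robot, +y is the robot's left. On the lid a white six-lugged wheel juts out over the front edge; a 16 mm high guard wall rounds its rear, 52 mm from the axis: only the front lugs are in reach.
- wheel_axis (a point): Point on the wheel's upright axis at mid-thickness, 71 mm above the ledge, 28 mm behind the lid's front edge; axes as the box's. Disc of 32 mm radius with six lugs every 60 degrees, 9 mm wide, reaching 46 mm from the axis; all 14 mm thick, 64 to 78 mm above the ledge. At each click stop two lugs stand 30 degrees either side of straight ahead (-x of the box), one points to +y, one to -y.
- wheel_front (a point): Point 46 mm straight in front (-x of the box) of the wheel's axis, 71 mm up, fixed to the box: the lug tips pass here. A finger lowered there, its near face 36 to 38 mm ahead of the axis, on the -y side of the front lug at -y, and swept along +y pushes that lug from -30 to about +30 degrees: one click. Past straight ahead it springs on to the next stop, short of that it springs back.
- stud (a point): Top of the round steel stud (13 mm across, 12 mm high) that stands on one lug only, 38 mm from the axis, its top 90 mm above the ledge; it turns with the wheel and overhangs that 9 mm wide lug by 2 mm on either side.
- pointer_tip (a point): Tip of the arrow-shaped raised pointer on the lid, beside the wheel on the +y side of the axis, 50 mm from it, 74 mm above the ledge. The pointer is 12 mm high, 20 to 28 mm wide, and runs from the tip 45 mm towards +y.
- day_wheel (a joint): Turn of the wheel in rad, growing clockwise seen from above; 0 with the studded lug at the pointer. Click stops every 1.047 rad (60 degrees). Starts at rest 2, 3 or 4 clicks short (negative); end stops at -4.45 and +2.2, so only clockwise leads to the pointer. A click takes up to about 1.5 N at a lug's tip; flicked at ordinary speed it does not run on past the next stop.
- glass_cup: Loose upright glass cup, 68 mm across, 88 mm high, beside the box (left or right). Origin: centre of its underside.
- soup_spoon: Loose white ceramic soup spoon, 138 mm long, 50 mm wide, lying on the other side of the box. Origin: on the ledge near mid-length; x along the spoon to the bowl.

How it is judged:
On the way:
1. the wheel has come to rest at the last click before the pointer (value of joint day_wheel between -1.25 and -0.85 rad and velocity of joint day_wheel between -0.3 and 0.3 rad/s), for 0.15 s.
At the end, for the whole second after the job is handed in: The wheel rests with its studded lug at the pointer (joint within 0.15 rad of 0), the box standing flat within 30 mm of where it began, the fingers clear of everything (value of joint day_wheel between -0.15 and 0.15 rad and velocity of joint day_wheel between -0.1 and 0.1 rad/s and distance of lunch_box from where it was at the start of the episode below 0.03 m and height (world z) of lunch_box below 0.005 m and angle between lunch_box's own z axis and vertical below 0.05 rad and linear speed of lunch_box below 0.02 m/s); the robot touches nothing.
It fails at once if the wheel is turned on past the pointer (more than half a click) (value of joint day_wheel above 0.6 rad).
It fails at once if the wheel or box is pinched or struck hard (over 20 N from the fingers) (contact force between the fingers and lunch_box above 20 N).
It fails at once if the lunch box is lifted, tipped or shoved along (10 mm up, 0.12 rad or 40 mm) (height (world z) of lunch_box above 0.01 m or angle between lunch_box's own z axis and vertical above 0.12 rad or distance of lunch_box from where it was at the start of the episode above 0.04 m).
It fails at once if the cup or spoon is disturbed (moved 25 mm, or cup tipped) (distance of any of glass_cup, soup_spoon from where it was at the start of the episode above 0.025 m or angle between glass_cup's own z axis and vertical above 0.3 rad).
It also fails if it takes over 58 s, if anything falls off the work surface, if the arm or the gripper's body presses on something with over 40 N, if the wrist force passes 120 N, or if a joint passes its speed limit or range.

### The arm

A 6-joint arm with a two-finger parallel gripper is mounted at the origin on the work surface. World frame = base frame: x ahead of the robot, y to its left, z up, the work surface at z = 0. Lengths are in m, angles in rad, forces in N, time in s.
With the tool pointing down it reaches from about 0.225 to 0.875 m from the base axis. Payload 3.4 kg.
Tool frame: the origin (TCP) lies on the centre line of the jaws, within the pads' length; the fingertips stand 17 mm ahead of it and the grasp point (between the pads) lies 2 mm behind it (manip.finger_overhang is the distance from the TCP to the fingertips, in m); y points along the fingers, x is the direction in which the jaws open and shut, and the axes are right-handed (so a half turn about y gives the same grasp; the last joint's range is limited). The gripper opens to 85 mm and grips with 20 to 120 N. Pads are 22 mm wide; open, the fingers measure 114 mm over their backs; the gripper's body (76 mm by 85 mm) begins 54 mm behind the grasp point. The pads swing forward as they close: fully open they stand 13 mm farther back than shut.
Start: joints at [1.185, 0.276, 1.505, -0, 1.361, -0.121], TCP at [0.151, 0.555, 0.248] pointing down, gripper open.
Joint ranges: [-2.89, 2.89], [-0.75, 2.08], [0.22, 2.7], [-1.18, 4.32], [0.11, 2.71], [-2.7, 2.7]. Speed limits (rad/s): [2.57, 2.57, 3.14, 3.14, 3.14, 3.14].

### API

Orientations are given as a unit quaternion [w, x, y, z].
In Python, from rig import manip gives the robot as it stands.
- The arm moves only by the tool arm_command, never from a script. Its argument "commands" is a list of rows, each a list of 3 entries, a list of its own where there are three numbers: the finger opening in cm, from 0 to 8.54, then the shift along the world's x, y, z in cm, then the turn about the world's z in rad. A call has 1 to 12 rows; each row shifts and turns the commanded pose from where the row before left it; what a row does not reach is not made up. A row lasts 1/10 s, in which the tool goes at most 50 mm and 8.59 degrees, less where a joint would pass 70% of its speed; a pose out of reach is approached as far as the arm can. A call with a gripper value outside its range is refused whole. The fingers move at their own pace and stop on an object; "grip_force" is the grip in N (left out, the last holds). Time passes only in rows, so rows that do not move let the fingers close. It gives the time, the measured TCP pose, the force and the opening at its end, in the units of the state.
- manip.get_state(): the state, without advancing time (a new reading comes with each control period).
- manip.get_image(name): name is "scene" or "top" or "wrist"; returns a dict with "pixels" (400x640x3 uint8, red, green, blue), "range_z" (400x640 float32, m along the optical axis (not along the pixel's ray), 0 where there is no reading), "intrinsics" (3x3 intrinsics, pixels), "R" (3x3) and "t" (3): a world point X has camera coordinates R X + t. Camera axes: x right, y down, z forward; pixel columns grow to the right and rows downward; lengths in m; the calibration is good to about 2 mm. A picture is of the moment at which its call begins.
- manip.sign_off(): hands the job in, once; it reports no verdict.
The state is a dict: "clock": time; "qpos": joint angles; "qd": joint speeds; "effort": joint torques, N m; "position": TCP position; "ee_rot": TCP orientation; "contact_force": force on the tool from outside, world axes, zero at the start; "moment": the same for the moment, N m; "width": finger opening in m.
Only numpy, scipy, OpenCV 4.12 (cv2) and the standard library are available. Lean on these libraries where they do the work, as an engineer would, in place of code of your own. Each camera call takes 0.05 s, during which the arm holds its last target.

## Working session

There is one attempt and no reset: what is moved stays moved. The work goes in short steps, Python scripts to look and compute and a tool call to move; the robot and the scene stay as the last step left them, time stands still between calls to the robot, and variables do not carry over. Pictures are saved under pics/ and viewed, and the job is handed in when it is done.

Besides the shell and the picture viewer there is one more tool, called after "Call:" as a command line: name --argument value ..., lists and objects as JSON in quotes. arm_command: Moves the arm, as the interface text tells. Its arguments: {"type":"object","properties":{"commands":{"type":"array"},"grip_force":{"type":"number"}},"required":["commands"]}

```bash
ls; mkdir -p pics; python3 - <<'E'
from rig import manip
import cv2,numpy as np,pickle
s=manip.get_state();print({k:np.round(v,3) for k,v in s.items()}, manip.finger_overhang)
for n in ["scene","top","wrist"]:
    im=manip.get_image(n);cv2.imwrite(f"pics/{n}0.png",im["pixels"][:,:,::-1]);pickle.dump(im,open(f"{n}0.pkl","wb"))
    print(n,im["intrinsics"].round(1).tolist(),(-im["R"].T@im["t"]).round(3),im["R"].round(2).tolist())
E
```

```text
pics
{'clock': np.float64(0.0), 'qpos': array([ 1.185,  0.277,  1.506, -0.   ,  1.361, -0.121]), 'qd': array([-0.   , -0.001,  0.001, -0.001,  0.   , -0.001]), 'effort': array([ 2.0000e-03, -4.1676e+01, -2.4581e+01,  0.0000e+00,  1.1000e-02,
       -0.0000e+00]), 'position': array([0.15 , 0.554, 0.247]), 'ee_rot': array([-0.561,  0.562,  0.429, -0.43 ]), 'contact_force': array([ 0.371,  0.27 , -0.166]), 'moment': array([-0.024,  0.015, -0.047]), 'width': np.float64(0.086)} 0.017
scene [[367.4, 0.0, 315.7], [0.0, 367.4, 194.4], [0.0, 0.0, 1.0]] [1.182 0.317 0.639] [[-0.41, 0.91, -0.02], [0.62, 0.26, -0.74], [-0.67, -0.32, -0.67]]
top [[438.5, 0.0, 322.0], [0.0, 438.5, 197.4], [0.0, 0.0, 1.0]] [0.477 0.069 1.037] [[-0.01, -1.0, -0.0], [-0.99, 0.01, -0.14], [0.14, 0.0, -0.99]]
wrist [[349.5, 0.0, 318.2], [0.0, 349.5, 202.0], [0.0, 0.0, 1.0]] [0.087 0.573 0.373] [[0.26, 0.97, -0.0], [0.93, -0.25, 0.26], [0.25, -0.07, -0.97]]
```

View pics/top0.png

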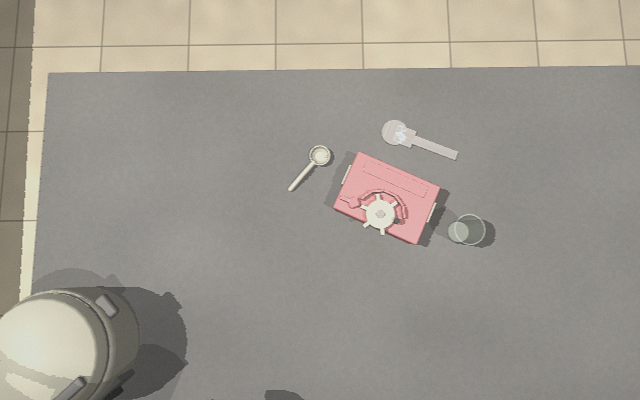

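View pics/scene0.png

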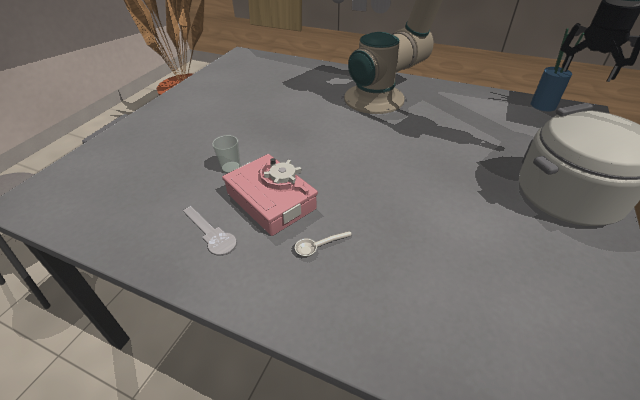

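Top view: box around (387,197), wheel around (380,214), cup at (468,230), white spoon at (310,167), and an unlisted clear spatula at (420,140). Next I zoom in for the stud.

```bash
python3 - <<'E'
import cv2
a=cv2.imread("pics/top0.png")[140:260,320:460];b=cv2.imread("pics/scene0.png")[140:240,210:330]
cv2.imwrite("pics/topz.png",cv2.resize(a,None,fx=5,fy=5,interpolation=cv2.INTER_CUBIC))
cv2.imwrite("pics/scz.png",cv2.resize(b,None,fx=5,fy=5,interpolation=cv2.INTER_CUBIC))
E
```

```text
(no output)
```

View pics/topz.png

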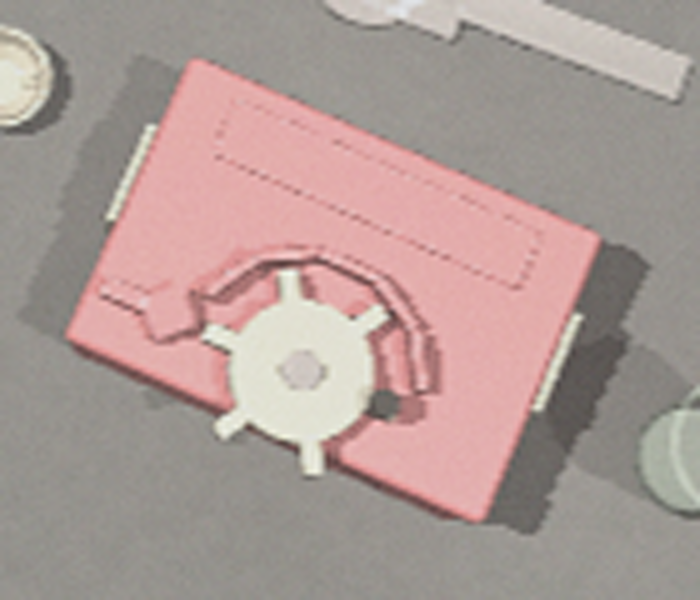

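View pics/scz.png

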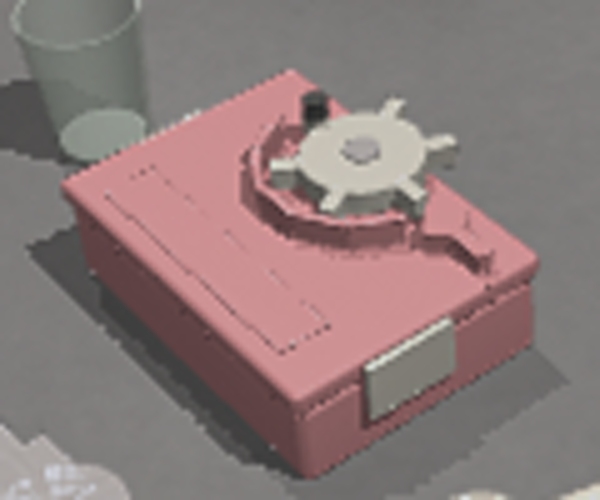

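```bash
cat > h.py <<'E'
import cv2,numpy as np,pickle
from scipy.spatial.transform import Rotation as Ro
def ray(im,uv,z):
    uv=np.atleast_2d(uv).astype(float);K=im["intrinsics"]
    d=np.c_[(uv-K[:2,2])/[K[0,0],K[1,1]],np.ones(len(uv))]@im["R"]
    c=-im["R"].T@im["t"]
    return c+d*((z-c[2])/d[:,2])[:,None]
def proj(im,X):
    c=np.atleast_2d(X)@im["R"].T+im["t"];c=c@im["intrinsics"].T;return c[:,:2]/c[:,2:]
def hsv(im): return cv2.cvtColor(im["pixels"],cv2.COLOR_RGB2HSV)
def toolR(s): q=s["ee_rot"];return Ro.from_quat([q[1],q[2],q[3],q[0]]).as_matrix()
E
python3 - <<'E'
from h import *
from rig import manip
print(toolR(manip.get_state()).round(3))
for n,roi in [("top",(320,140,140,120)),("scene",(210,140,120,100))]:
    im=pickle.load(open(f"{n}0.pkl","rb"));H=hsv(im)
    x,y,w,h=roi;m=np.zeros((400,640),np.uint8);m[y:y+h,x:x+w]=1
    pink=(((H[...,0]>165)|(H[...,0]<8))&(H[...,1]>60)&(m>0)).astype(np.uint8)
    print(n,'pink',pink.sum())
    if n=="top":
        # lid-top pixels by brightness
        lid=(pink>0)&(H[...,2]>190)
        c=max(cv2.findContours(lid.astype(np.uint8),0,2)[0],key=cv2.contourArea)
        # undistort to metric plane z=.062
        P=ray(im,c[:,0],.062)[:,:2]
        r=cv2.minAreaRect((P*1000).astype(np.float32));print('lid rect mm',r)
        print(cv2.boxPoints(r).round(1).tolist())
    # wheel: cream
    wh=((H[...,0]>15)&(H[...,0]<45)&(H[...,2]>175)&(H[...,1]<70)&(m>0)).astype(np.uint8)
    n_,l,st,ce=cv2.connectedComponentsWithStats(wh)
    for i in range(1,n_):
        if st[i,4]>60:
            P=ray(im,ce[i],.078)[0];print('comp',st[i],ce[i].round(1),P.round(4))
    print('range z at wheel')
E
```

```text
[[ 0.262 -0.001 -0.965]
 [ 0.965 -0.001  0.262]
 [-0.001 -1.     0.   ]]
top pink 4295
lid rect mm ((614.9127807617188, -74.83170318603516), (202.42349243164062, 141.81716918945312), 64.85384368896484)
[[507.70001220703125, -136.3000030517578], [636.0999755859375, -196.60000610351562], [722.0999755859375, -13.300000190734863], [593.7000122070312, 46.900001525878906]]
comp [433 143  25  16  97] [444.7 150.9] [ 0.7149 -0.2067  0.078 ]
comp [320 145  10  20 152] [323.9 155. ] [0.7088 0.0642 0.078 ]
comp [361 194  37  41 721] [379.1 213.8] [ 0.575  -0.0554  0.078 ]
range z at wheel
scene pink 3802
comp [264 160  37  22 332] [282.4 170.5] [ 0.5775 -0.0569  0.078 ]
range z at wheel
```

```bash
python3 - <<'E'
from h import *
t=pickle.load(open("top0.pkl","rb"));s=pickle.load(open("scene0.pkl","rb"))
def dep(im,u,v):
    K=im["intrinsics"];z=im["range_z"][v,u];c=np.array([(u-K[0,2])/K[0,0],(v-K[1,2])/K[1,1],1])*z
    return (im["R"].T@(c-im["t"])).round(3)
for p in [(50,340),(130,310),(100,300),(270,395),(468,232),(458,232),(320,155)]: print('top',p,dep(t,*p))
for p in [(580,130),(580,190),(530,150),(600,30),(545,95),(226,140),(375,60),(420,40)]: print('scene',p,dep(s,*p))
print(proj(t,[.15,.554,.247]),proj(s,[.15,.554,.247]))
E
```

```text
top (50, 340) [0.337 0.572 0.205]
top (130, 310) [0.367 0.515 0.001]
top (100, 300) [0.402 0.517 0.14 ]
top (270, 395) [0.178 0.192 0.003]
top (468, 232) [ 0.537 -0.272  0.007]
top (458, 232) [ 0.537 -0.25   0.003]
top (320, 155) [0.727 0.073 0.004]
scene (580, 130) [0.336 0.549 0.199]
scene (580, 190) [0.425 0.58  0.11 ]
scene (530, 150) [0.313 0.48  0.113]
scene (600, 30) [0.16  0.537 0.35 ]
scene (545, 95) [-0.131  0.536  0.056]
scene (226, 140) [ 0.515 -0.266  0.074]
scene (375, 60) [0.084 0.015 0.176]
scene (420, 40) [-0.13   0.107  0.177]
[[ 36.83899384 459.64908176]] [[586.08576604  74.19064118]]
```

View pics/wrist0.png

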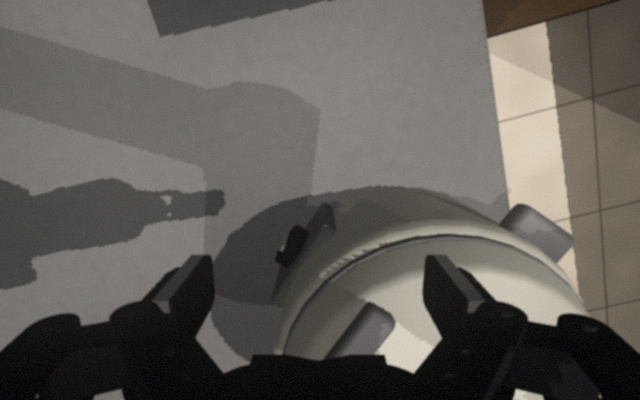

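Call:
arm_command --commands '[[0,[0,0,5],0],[0,[0,0,5],0],[0,[2.4,-4.1,0],-0.116],[0,[2.4,-4.1,0],-0.116],[0,[2.4,-4.1,0],-0.116],[0,[2.4,-4.1,0],-0.116],[0,[2.4,-4.1,0],-0.116],[0,[2.4,-4.1,0],-0.116],[0,[2.4,-4.1,0],-0.116],[0,[2.4,-4.1,0],-0.116],[0,[2.4,-4.1,0],-0.116],[0,[2.4,-4.1,0],-0.116]]' --grip_force 20

```text
clock: 1.35
position: [0.3909, 0.1432, 0.3483]
ee_rot: [0.705, -0.705, -0.05, 0.05]
contact_force: [0.7, 1.0, -0.6]
width: -0.0001
```

Call:
arm_command --commands '[[0,[2.2,-4.2,0],-0.117],[0,[2.2,-4.2,0],-0.117],[0,[2.2,-4.2,0],-0.117],[0,[2.2,-4.2,0],-0.117],[0,[2.2,-4.2,0],-0.117],[0,[0,0,-4.5],0],[0,[0,0,-4.5],0],[0,[0,0,-4.5],0],[0,[0,0,-4.5],0],[0,[0,0,0],0],[0,[0,0,0],0]]'

```text
clock: 2.45
position: [0.5006, -0.065, 0.1686]
ee_rot: [0.69, -0.69, 0.154, -0.154]
contact_force: [0.1, 1.1, 0.8]
width: 0.0003
```

```bash
python3 - <<'E'
from rig import manip
from h import *
s=manip.get_state();print(s["position"].round(4),s["qpos"].round(2),s["contact_force"].round(2));print(toolR(s).round(3))
for n in ["wrist","top","scene"]:
    im=manip.get_image(n);cv2.imwrite(f"pics/{n}1.png",im["pixels"][:,:,::-1]);pickle.dump(im,open(f"{n}1.pkl","wb"))
E
```

```text
[ 0.5006 -0.065   0.1686] [-0.27  0.23  1.78 -0.    1.13  0.17] [0.12 1.13 0.81]
[[ 0.905 -0.001  0.425]
 [-0.425  0.     0.905]
 [-0.001 -1.    -0.   ]]
```

View pics/wrist1.png

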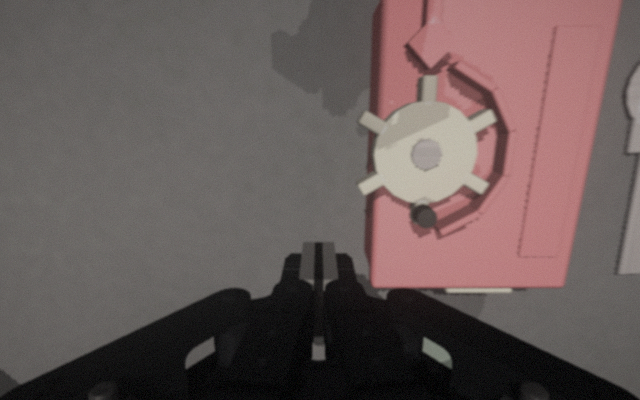

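The wrist view shows the wheel hub at (426,154) and the stud on the -y lug at (424,215), so it is 3 clicks short. The closed fingertips are at (318,250). Next I measure the wheel centre and fingertip shape from depth.

```bash
python3 - <<'E'
from h import *
from rig import manip
s=manip.get_state();R=toolR(s);p=s["position"]
im=pickle.load(open("wrist1.pkl","rb"));K=im["intrinsics"];Z=im["range_z"]
v,u=np.mgrid[0:400,0:640];c=np.stack([(u-K[0,2])/K[0,0]*Z,(v-K[1,2])/K[1,1]*Z,Z],-1)
W=(c-im["t"])@im["R"];T=(W-p)@R
for row in [240,243,246,250,255,260,268,276,285]:
    g=(T[row,:,2]>-.05)&(Z[row]>0)&(Z[row]<.25)&(np.abs(T[row,:,0])<.04)&(np.arange(640)<370)
    if g.any():
        us=np.where(g)[0];print(row,us.min(),us.max());print('  ',[(int(k),*(T[row,k]*1000).round(1).tolist()) for k in us[::max(1,len(us)//8)]])
H=hsv(im)
wh=((H[...,0]>12)&(H[...,0]<50)&(H[...,2]>90)&(H[...,1]>15)&(H[...,1]<70)&(abs(W[...,2]-.078)<.006)&(u>340)&(u<520)&(v<220)).astype(np.uint8)
cnt=max(cv2.findContours(cv2.morphologyEx(wh,cv2.MORPH_CLOSE,np.ones((9,9))),0,2)[0],key=cv2.contourArea)
op=cv2.morphologyEx(wh,cv2.MORPH_CLOSE,np.ones((15,15)));op=cv2.morphologyEx(op,cv2.MORPH_OPEN,cv2.getStructuringElement(2,(45,45)))
cc=max(cv2.findContours(op,0,2)[0],key=cv2.contourArea)
(cx,cy),r=cv2.minEnclosingCircle(cc);print('disc',cx,cy,r)
P=ray(im,cc[:,0],.078)[:,:2]*1000;print(cv2.minEnclosingCircle(P.astype(np.float32)))
print('hub',ray(im,[426.5,154],.078),'z wheel',W[140,440],'lid z',W[250,450])
# front edge of lid: pink left boundary
pk=((H[...,0]>165)|(H[...,0]<8))&(H[...,1]>80)&(W[...,2]>.055)
E_=[]
for row in [80,95,210,225,240,255,270]:
    k=np.where(pk[row,340:])[0]; e=340+k.min(); E_.append(ray(im,[e,row],.062)[0])
E_=np.array(E_);d=(E_[:,:2]-[.5755,-.0562])@np.array([[-.905,.425],[.425,.905]]).T;print((d*1000).round(1))
print('stud',ray(im,[424,215],.09))
E
```

```text
243 303 334
   [(303, -8.6, 14.8, 11.1), (307, -7.0, 15.3, 10.9), (311, -5.2, 13.7, 11.5), (315, -3.6, 14.6, 11.2), (319, -1.9, 15.1, 11.0), (323, -0.2, 15.3, 10.9), (327, 1.5, 14.0, 11.4), (331, 3.2, 15.8, 10.7)]
246 303 334
   [(303, -8.5, 11.2, 11.2), (307, -6.8, 11.5, 11.1), (311, -5.2, 11.2, 11.3), (315, -3.5, 11.6, 11.1), (319, -1.9, 11.5, 11.1), (323, -0.2, 11.6, 11.1), (327, 1.4, 11.3, 11.2), (331, 3.1, 10.9, 11.4)]
250 303 334
   [(303, -8.2, 6.0, 11.7), (307, -6.7, 7.1, 11.2), (311, -5.0, 6.5, 11.4), (315, -3.4, 6.5, 11.5), (319, -1.8, 7.3, 11.1), (323, -0.2, 8.2, 10.7), (327, 1.4, 7.1, 11.2), (331, 3.0, 7.4, 11.1)]
255 289 348
   [(289, -14.3, 11.3, 7.2), (296, -11.4, 11.5, 7.1), (303, -8.0, 1.9, 11.3), (310, -5.3, 1.1, 11.7), (317, -2.6, 1.5, 11.5), (324, 0.1, 1.7, 11.4), (331, 2.9, 3.2, 10.8), (338, 6.1, 11.7, 7.0), (345, 8.9, 10.2, 7.7)]
260 285 352
   [(285, -15.5, 5.7, 7.5), (293, -12.2, 5.6, 7.5), (301, -8.5, -2.7, 11.3), (309, -5.5, -3.2, 11.5), (317, -2.6, -3.2, 11.6), (325, 0.4, -2.6, 11.3), (333, 3.4, -2.4, 11.2), (341, 6.9, 5.5, 7.6), (350, 10.6, 5.8, 7.5)]
268 
[... 397 characters left out ...]
.5), (336, 4.0, -14.3, 10.7), (345, 7.6, -7.8, 7.4), (354, 10.9, -7.4, 7.2)]
285 276 361
   [(276, -15.5, -22.4, 11.7), (286, -11.8, -26.9, 14.1), (296, -8.7, -26.9, 14.1), (306, -5.8, -24.8, 13.0), (316, -2.7, -18.7, 9.7), (326, 0.5, -23.8, 12.5), (336, 3.6, -23.8, 12.5), (346, 6.6, -25.6, 13.4), (356, 10.0, -22.8, 12.0)]
disc 424.0 151.0 55.946502685546875
((576.66796875, -56.8900146484375), 34.04340362548828)
hub [[ 0.57763245 -0.05806155  0.078     ]] z wheel [ 0.58839159 -0.05376672  0.07698975] lid z [ 0.57245125 -0.13399871  0.06121765]
[[ 28.5  43.7]
 [ 27.5  34.6]
 [ 26.9 -41.6]
 [ 27.2 -52.5]
 [ 27.5 -63.7]
 [ 27.  -75.2]
 [ 26.6 -87. ]]
stud [[ 0.56042872 -0.08944373  0.09      ]]
```

Call:
arm_command --commands '[[8.54,[0.2,0.4,0],0.143],[8.54,[0.2,0.4,0],0.143],[8.54,[0.2,0.4,0],0.143],[8.54,[0.2,0.4,0],0.143],[8.54,[0.2,0.4,0],0.143],[8.54,[0.2,0.4,0],0.143],[8.54,[0.2,0.4,0],0.143],[8.54,[0.2,0.4,0],0.143],[8.54,[0.3,0.4,0],0.143],[8.54,[0.3,0.4,0],0.143],[8.54,[0.3,0.1,0],0.141],[8.54,[0,0,-3],0]]'

```text
clock: 3.8
position: [0.5311, -0.0246, 0.1441]
ee_rot: [-0.593, 0.6, 0.384, -0.376]
contact_force: [0.6, -0.3, -0.4]
width: 0.0854
```

Call:
arm_command --commands '[[8.54,[0,0,0],0],[8.54,[0,0,0],0],[8.54,[0,0,0],0]]'

```text
clock: 4.1
position: [0.5266, -0.0242, 0.1401]
ee_rot: [-0.596, 0.598, 0.38, -0.378]
contact_force: [-0.2, -0.1, 0.5]
width: 0.0854
```

```bash
python3 - <<'E'
from rig import manip
from h import *
s=manip.get_state();print(s["position"].round(4),s["qpos"].round(2),s["contact_force"].round(2),s["width"]);print(toolR(s).round(3))
for n in ["wrist"]:
    im=manip.get_image(n);cv2.imwrite(f"pics/{n}2.png",im["pixels"][:,:,::-1]);pickle.dump((im,s),open(f"{n}2.pkl","wb"))
E
```

```text
[ 0.5266 -0.0242  0.1401] [-0.18  0.29  1.78  0.    1.07 -1.31] [-0.21 -0.13  0.48] 0.08543926091567618
[[ 0.425  0.003 -0.905]
 [ 0.905 -0.001  0.425]
 [ 0.001 -1.    -0.003]]
```

View pics/wrist2.png

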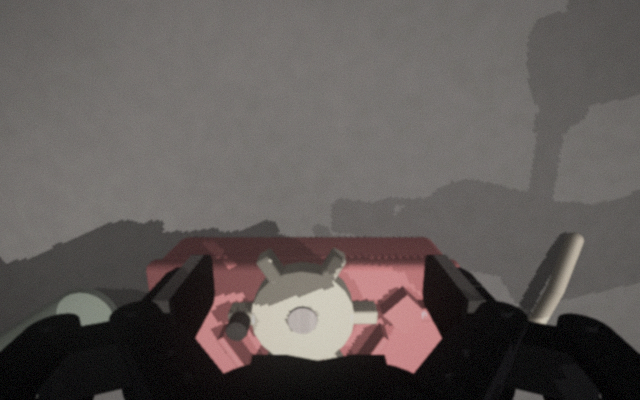

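The view from the front shows the front lugs at (268,265) and (333,265), the stud at (237,325), and the open jaws either side. The -y jaw's pad face is at column 212.

```bash
cat >> h.py <<'E'
def world(im):
    K=im["intrinsics"];Z=im["range_z"];v,u=np.mgrid[0:400,0:640]
    c=np.stack([(u-K[0,2])/K[0,0]*Z,(v-K[1,2])/K[1,1]*Z,Z],-1);return (c-im["t"])@im["R"]
E
python3 - <<'E'
from h import *
im,s=pickle.load(open("wrist2.pkl","rb"));R=toolR(s);p=s["position"];Z=im["range_z"]
W=world(im);T=(W-p)@R*1000
for row in [256,258,262,270,280,295]:
    print(row,[(k,*T[row,k].round(1).tolist()) for k in (196,202,206,209,211,426,428,431,436) if 0<Z[row,k]<.25])
H=hsv(im);v,u=np.mgrid[0:400,0:640]
up=(abs(W[...,2]-.078)<.006)&(Z>0)&(u>240)&(u<385)&(v>240)&(v<360)&(H[...,1]<75)
P=W[up];print('top z',np.median(P[:,2]),up.sum())
Q=T[up]
# tool frame: x lateral(+y box), z ahead ; disc fit: hub pixel
for uv in [(302,319)]: print('hub', ((ray(im,uv,.078)-p)@R*1000).round(1), ray(im,uv,.078).round(4))
cv2.imwrite("pics/up2.png",cv2.resize(up.astype(np.uint8)[230:370,220:400]*255,None,fx=4,fy=4))
for uv in [(261,252),(275,252),(330,250),(345,254),(376,312),(376,323)]: print(uv,((ray(im,uv,.078)-p)@R*1000).round(1))
E
```

```text
256 [(196, -46.0, -1.5, 11.0), (202, -43.9, -0.9, 10.8), (206, -41.9, -2.4, 11.4), (209, -41.9, 0.9, 9.9), (211, -73.1, 97.4, -32.9), (426, 75.4, 97.7, -33.0), (428, 43.6, 0.0, 10.3), (431, 44.3, -1.3, 10.9), (436, 46.3, -1.2, 10.9)]
258 [(196, -45.7, -2.7, 10.7), (202, -43.1, -3.6, 11.1), (206, -41.5, -3.6, 11.1), (209, -41.7, 0.2, 9.4), (211, -41.8, 3.0, 8.2), (426, 43.5, 2.0, 8.6), (428, 43.7, 0.0, 9.5), (431, 43.7, -3.3, 10.9), (436, 45.5, -3.5, 11.0)]
262 [(196, -44.3, -6.7, 10.9), (202, -41.9, -7.1, 11.1), (206, -41.6, -3.8, 9.5), (209, -41.7, -0.2, 7.9), (211, -41.9, 2.7, 6.6), (426, 43.6, 1.8, 7.0), (428, 43.8, 0.1, 7.7), (431, 43.9, -3.1, 9.2), (436, 44.3, -7.1, 11.1)]
270 [(196, -41.8, -14.0, 11.2), (202, -41.4, -9.4, 9.0), (206, -41.6, -4.8, 6.7), (209, -41.5, -1.6, 5.2), (211, -41.7, 1.4, 3.7), (426, 44.0, 1.9, 3.4), (428, 43.5, -1.6, 5.1), (431, 43.5, -5.1, 6.9), (436, 43.7, -9.6, 9.1)]
280 [(196, -41.6, -15.5, 8.2), (202, -41.7, -9.5, 5.1), (206, -41.8, -4.9, 2.6), (209, -41.8, -1.7, 0.9), (211, -41.6, -0.0, 0.1), (426, 43.6, -0.1, 0.1), (428, 43.4, -3.1, 1.6), (431, 43.5, -6.0, 3.2), (436, 43.8, -10.3, 5.4)]
295 [(196, -41.5, -17.2, 3.3), (202, -41.1, -12.6, 0.7), (206, -41.8, -6.6, -2.8), (209, -42.0, -2.6, -5.1), (211, -41.7, -1.4, -5.8), (426, 43.8, -1.2, -5.9), (428, 43.7, -3.7, -4.4), (431, 43.7, -6.9, -2.6), (436, 43.4, -12.8, 0.8)]
top z 0.07821033469811081 8911
hub [[ -9.   62.3 -59.1]] [[ 0.5765 -0.0575  0.078 ]]
(261, 252) [[-32.2  62.2 -14.7]]
(275, 252) [[-24.1  62.2 -14.7]]
(330, 250) [[  7.7  62.2 -13.5]]
(345, 254) [[ 16.5  62.2 -16. ]]
(376, 312) [[ 36.1  62.3 -54.2]]
(376, 323) [[ 36.4  62.4 -61.9]]
```

View pics/up2.png

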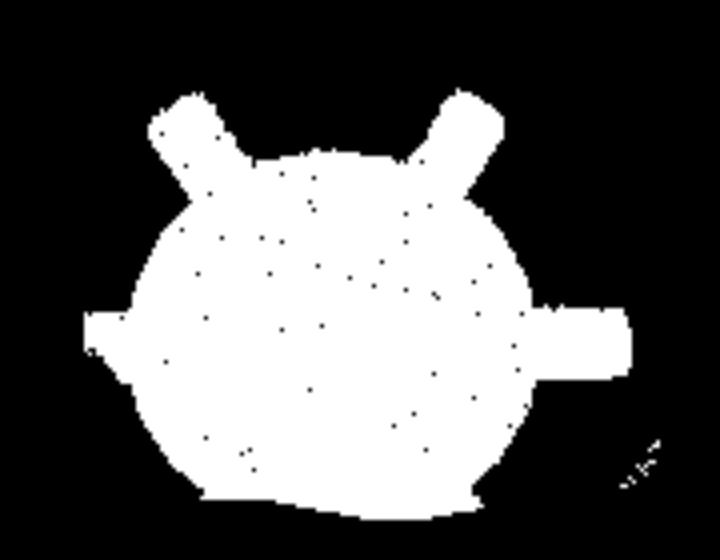

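```bash
cat >> h.py <<'E'
from scipy.optimize import least_squares
def wheel(im,s,u0=240,u1=385,v0=240,v1=360):
    """axis in tool frame (mm): (lateral x, ahead z), lug angles"""
    R=toolR(s);p=s["position"];W=world(im);H=hsv(im);Z=im["range_z"];v,u=np.mgrid[0:400,0:640]
    up=((abs(W[...,2]-.078)<.005)&(Z>0)&(u>u0)&(u<u1)&(v>v0)&(v<v1)&(H[...,1]<75)).astype(np.uint8)
    up=cv2.medianBlur(up,3)
    c=max(cv2.findContours(up,0,cv2.CHAIN_APPROX_NONE)[0],key=cv2.contourArea)[:,0]
    P=((ray(im,c,.078)-p)@R*1000)[:,[0,2]]
    x=np.array([-9,-59.]) if not hasattr(wheel,'x0') else wheel.x0
    g=P.mean(0)
    for k in range(20):
        r=np.hypot(*(P-g).T); sel=(abs(r-32.5)<2.5 if k>3 else r<37)&(P[:,1]>g[1]-15)
        f=least_squares(lambda q:np.hypot(*(P[sel]-q).T)-32.4,g,loss='soft_l1');g=f.x
    return g,P,sel.sum(),np.abs(f.fun).mean()
E
python3 - <<'E'
from h import *
im,s=pickle.load(open("wrist2.pkl","rb"));g,P,n,e=wheel(im,s);print(g,n,e)
r=np.hypot(*(P-g).T);a=np.degrees(np.arctan2(P[:,0]-g[0],P[:,1]-g[1]))
for lo,hi in[(-60,-10),(10,60),(70,110)]:
    k=(a>lo)&(a<hi)&(r>37);print(lo,a[k].mean().round(1),a[k].min().round(1),a[k].max().round(1),r[k].max().round(1))
p=s["position"];R=toolR(s);print('world',(p+R@np.array([g[0],62,g[1]])/1000).round(4))
E
```

```text
[ -8.61089898 -57.78912165] 165 0.7373526967021176
-60 -30.0 -37.8 -22.4 46.4
10 28.8 21.7 36.4 46.6
70 88.7 80.0 97.4 45.7
world [ 0.5755 -0.0566  0.0783]
```

Call:
arm_command --commands '[[8.54,[0,0,-3],0],[8.54,[0,0,-2],0],[8.54,[0,0,-1.5],0],[8.54,[0,0,-0.5],0],[8.54,[0,0,0],0],[8.54,[0,0,0],0],[8.54,[0.3,-0.15,0],0],[8.54,[0.3,-0.15,0],0],[8.54,[0.35,-0.15,0],0],[8.54,[0,0,0],0],[8.54,[0,0,0],0]]'

```text
clock: 5.25
position: [0.5351, -0.0286, 0.0684]
ee_rot: [0.597, -0.597, -0.379, 0.379]
contact_force: [-0.2, 0.2, -0.1]
width: 0.0854
```

```bash
python3 - <<'E'
from rig import manip
from h import *
s=manip.get_state();print(s["position"].round(4),s["contact_force"].round(2),s["width"]);print(toolR(s).round(3))
R=toolR(s);print('axis in tool',((np.array([.5755,-.0566,.071])-s["position"])@R*1000).round(1))
im=manip.get_image("wrist");cv2.imwrite(f"pics/wrist3.png",im["pixels"][:,:,::-1]);pickle.dump((im,s),open(f"wrist3.pkl","wb"))
E
```

```text
[ 0.5351 -0.0286  0.0684] [-0.24  0.25 -0.13] 0.08540833164806863
[[ 0.425  0.    -0.905]
 [ 0.905  0.     0.425]
 [ 0.    -1.     0.   ]]
axis in tool [ -8.2  -2.6 -48.5]
```

View pics/wrist3.png

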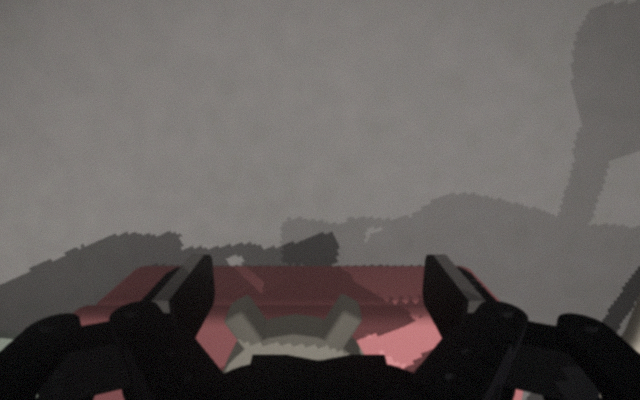

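Call:
arm_command --commands '[[8.54,[0.11,-0.05,0],0],[8.54,[0.21,0.45,0],0],[8.54,[0.21,0.45,0],0],[8.54,[0.21,0.45,0],0],[8.54,[0.21,0.45,0],0],[8.54,[0,0,0],0]]'

```text
clock: 5.9
position: [0.539, -0.0096, 0.0676]
ee_rot: [0.599, -0.594, -0.376, 0.382]
contact_force: [-10.5, -0.5, 7.1]
width: 0.0856
```

```bash
python3 - <<'E'
from rig import manip
from h import *
s=manip.get_state();print(s["position"].round(4),s["contact_force"].round(2))
R=toolR(s);print('axis in tool',((np.array([.5755,-.0566,.071])-s["position"])@R*1000).round(1))
im=manip.get_image("wrist");cv2.imwrite(f"pics/wrist4.png",im["pixels"][:,:,::-1])
E
```

```text
[ 0.539  -0.0096  0.0676] [-10.46  -0.48   7.06]
axis in tool [-27.1  -3.9 -52.9]
```

View pics/wrist4.png

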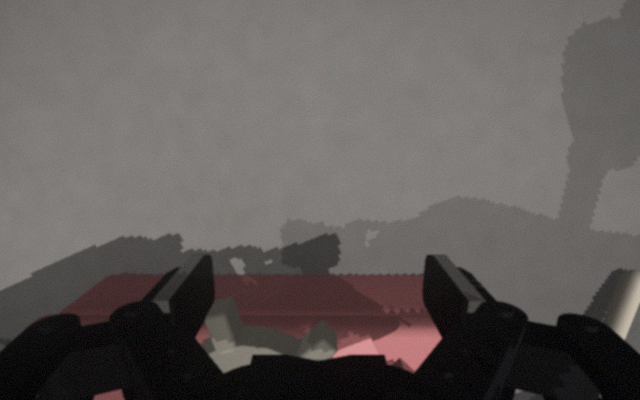

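```bash
python3 - <<'E'
from rig import manip
from h import *
s=manip.get_state();F=s["contact_force"];M=s["moment"];print(F,M,s["position"])
R=toolR(s);r0=np.cross(F,M)/(F@F)
for t in np.arange(-.1,.101,.02): 
  x=r0+t*F/np.linalg.norm(F);print((x@R*1000).round(0),(x).round(3), 'resid',(M@F/np.linalg.norm(F)).round(3))
im=manip.get_image("scene");cv2.imwrite("pics/scene4.png",cv2.resize(im["pixels"][110:240,190:340,::-1],None,fx=5,fy=4.5))
im=manip.get_image("top");cv2.imwrite("pics/top4.png",cv2.resize(im["pixels"][140:260,310:460,::-1],None,fx=5,fy=5))
E
```

```text
[-9.36856334  0.57934649  7.67893223] [-0.31905241  1.59766805 -0.42872452] [ 0.53902751 -0.00977581  0.06766163]
[-47. 164. -15.] [-0.008 -0.049 -0.164] resid 0.051
[-53. 151.  -1.] [-0.023 -0.048 -0.151] resid 0.051
[-58. 139.  14.] [-0.039 -0.047 -0.139] resid 0.051
[-64. 126.  28.] [-0.054 -0.046 -0.126] resid 0.051
[-70. 114.  43.] [-0.07  -0.045 -0.113] resid 0.051
[-76. 101.  57.] [-0.085 -0.044 -0.101] resid 0.051
[-81.  89.  72.] [-0.101 -0.043 -0.088] resid 0.051
[-87.  76.  86.] [-0.116 -0.042 -0.075] resid 0.051
[-93.  64. 101.] [-0.131 -0.041 -0.063] resid 0.051
[-99.  52. 115.] [-0.147 -0.04  -0.05 ] resid 0.051
[-104.   39.  130.] [-0.162 -0.039 -0.037] resid 0.051
```

View pics/scene4.png

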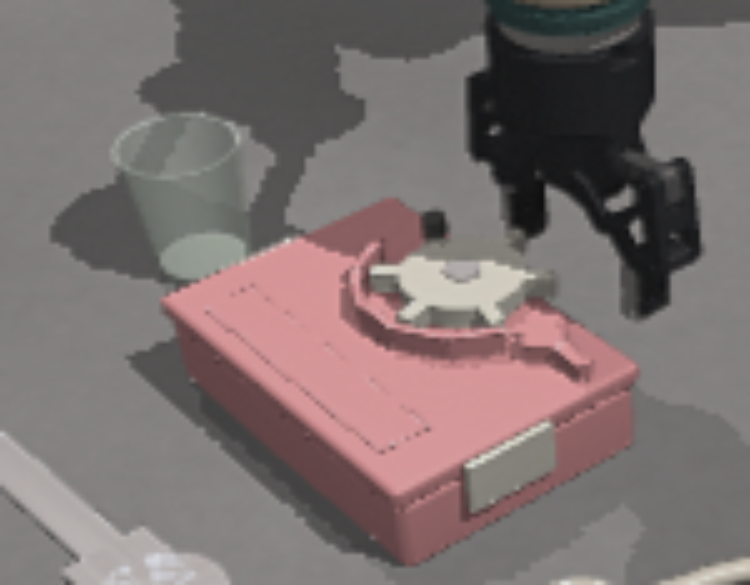

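View pics/top4.png

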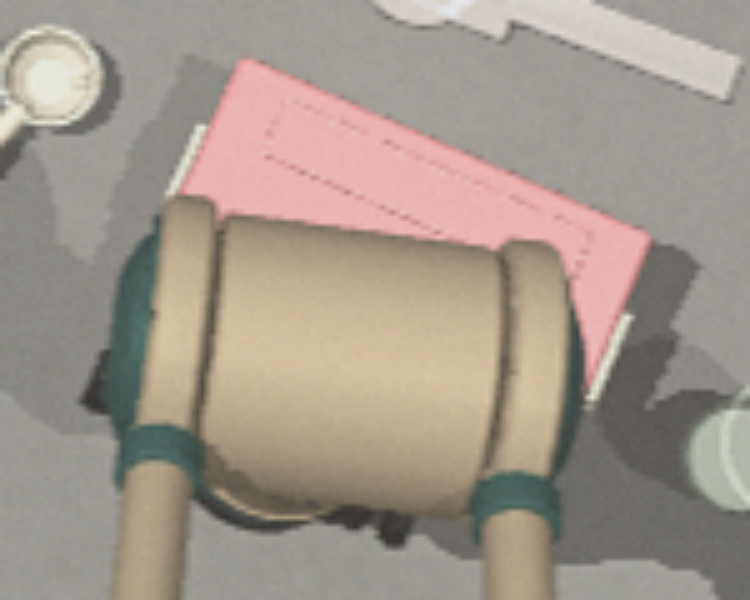

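Pad rode out onto the slanted end of the lug, giving about 10 N radially. I'm backing out and will re-enter deeper.

Call:
arm_command --commands '[[8.54,[-0.27,0.13,0],0],[8.54,[-0.54,0.25,0],0],[8.54,[-0.54,0.25,0],0],[8.54,[-0.54,0.25,0],0],[8.54,[-0.3,-0.6,0],0],[8.54,[-0.3,-0.6,0],0],[8.54,[-0.25,-0.6,0],0],[8.54,[0,0,0],0],[8.54,[0,0,0],0],[8.54,[0,0,0],0]]'

```text
clock: 7.05
position: [0.5173, -0.0204, 0.0684]
ee_rot: [-0.597, 0.597, 0.379, -0.379]
contact_force: [0.0, 0.4, 0.8]
width: 0.0854
```

```bash
cat > look.py <<'E'
import sys
from rig import manip
from h import *
n=sys.argv[1]
s=manip.get_state();print(s["position"].round(4),s["contact_force"].round(2),s["clock"])
R=toolR(s);print('axis in tool',((np.array([.5755,-.0566,.071])-s["position"])@R*1000).round(1))
im=manip.get_image("wrist");cv2.imwrite(f"pics/wrist{n}.png",im["pixels"][:,:,::-1]);pickle.dump((im,s),open(f"wrist{n}.pkl","wb"))
E
python3 look.py 5
```

```text
[ 0.5173 -0.0204  0.0684] [0.04 0.44 0.83] 7.05
axis in tool [ -8.1  -2.6 -68.1]
```

View pics/wrist5.png

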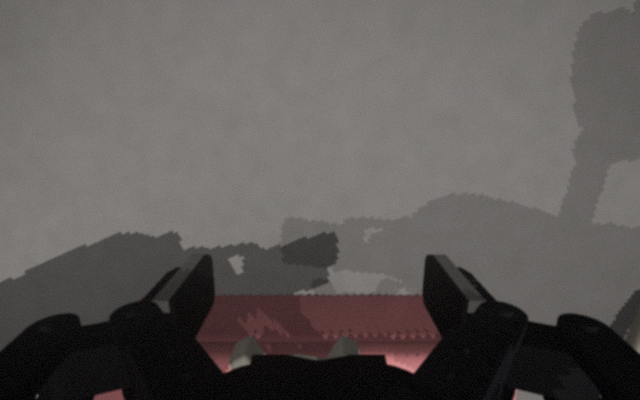

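```bash
python3 - <<'E'
from h import *
for n in (2,3,5):
    im,s=pickle.load(open(f"wrist{n}.pkl","rb"));R=toolR(s);p=s["position"];W=world(im);Z=im["range_z"];H=hsv(im)
    v,u=np.mgrid[0:400,0:640]
    up=((abs(W[...,2]-.078)<.0035)&(Z>0)&(u>215)&(u<400)&(v>240)&(H[...,1]<75)).astype(np.uint8);up=cv2.medianBlur(up,3)>0
    Q=(ray(im,np.c_[u[up],v[up]],.078)-p)@R*1000
    w=p+0; B=np.array([[.425,.905],[-.905,.425]])
    Wd=Q[:,[0,2]]+ (p[:2]@np.array([[.425,-.905],[.905,.425]]))*1000
    for sgn in(0,1):
        mid=(Wd[:,0].min()+Wd[:,0].max())/2 if n!=2 else 197
        k=(Wd[:,0]>mid) if sgn else (Wd[:,0]<mid)
        q=Wd[k];t=q[q[:,1]>np.percentile(q[:,1],100)-6];print(n,sgn,'ahead max',np.percentile(q[:,1],99.7).round(1),'lat',t[:,0].mean().round(1))
    # lid front top edge
    H0=((H[...,0]>165)|(H[...,0]<8))&(H[...,1]>60)
    L=H0&(abs(W[...,2]-.062)<.004)&(Z>0);Wl=(W[L][:,:2]@np.array([[.425,-.905],[.905,.425]]))*1000
    print('lid edge ahead',np.percentile(Wl[:,1],[95,98,99.5]).round(1))
E
```

```text
2 0 ahead max -504.8 lat 172.3
2 1 ahead max -504.2 lat 213.5
lid edge ahead [-519.2 -518.6 -518. ]
3 0 ahead max -503.3 lat 172.8
3 1 ahead max -502.9 lat 213.4
lid edge ahead [-518.3 -517.8 -500.6]
5 0 ahead max -502.1 lat 172.3
5 1 ahead max -502.1 lat 212.6
lid edge ahead [-517.7 -517.3 -516.6]
```

Call:
arm_command --commands '[[8.54,[0.6,-0.3,0],0],[8.54,[0.6,-0.3,0],0],[8.54,[0.6,-0.28,0],0],[8.54,[0.29,-0.1,0],0],[8.54,[0,0,0],0],[8.54,[0,0,0],0],[8.54,[0.18,0.46,0],0],[8.54,[0.18,0.46,0],0],[8.54,[0.18,0.46,0],0]]'

```text
clock: 8.0
position: [0.5422, -0.0158, 0.0681]
ee_rot: [0.597, -0.596, -0.378, 0.38]
contact_force: [-2.5, -1.0, 0.6]
width: 0.0853
```

```bash
python3 look.py 6
```

```text
[ 0.5422 -0.0158  0.0681] [-2.53 -0.98  0.64] 8.0
axis in tool [-22.8  -3.  -47.5]
```

View pics/wrist6.png

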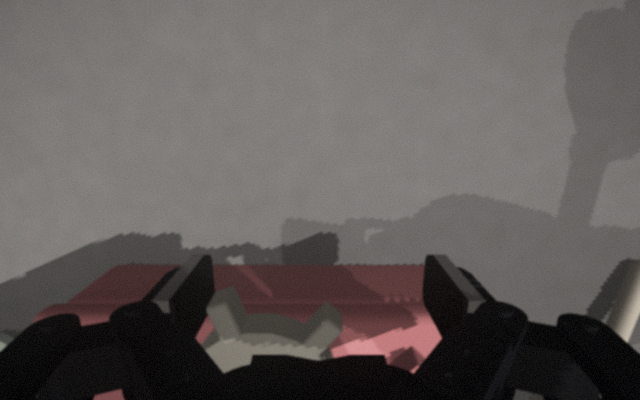

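Call:
arm_command --commands '[[8.54,[0.21,0.45,0],0],[8.54,[0.21,0.45,0],0]]'

```text
clock: 8.25
position: [0.5474, -0.0068, 0.0682]
ee_rot: [0.597, -0.597, -0.379, 0.379]
contact_force: [-1.2, -0.8, 0.7]
width: 0.0856
```

```bash
python3 look.py 7
```

```text
[ 0.5474 -0.0068  0.0682] [-1.21 -0.8   0.66] 8.25
axis in tool [-33.2  -2.8 -46.6]
```

View pics/wrist7.png

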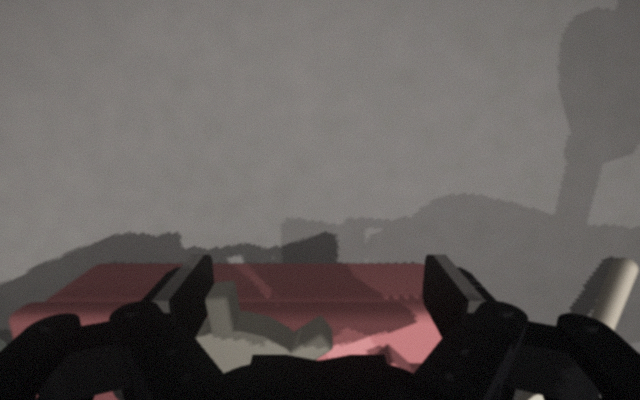

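The lug, at (222,305), is near straight ahead with low force. Carrying on through the click.

Call:
arm_command --commands '[[8.54,[0.21,0.45,0],0],[8.54,[0.21,0.45,0],0],[8.54,[0.19,0.46,0],0],[8.54,[0.19,0.46,0],0],[8.54,[0,0,0],0],[8.54,[0,0,0],0]]'

```text
clock: 8.9
position: [0.5557, 0.0111, 0.0683]
ee_rot: [-0.597, 0.597, 0.379, -0.379]
contact_force: [0.1, 0.5, 1.0]
width: 0.0856
```

```bash
python3 look.py 8
```

```text
[0.5557 0.0111 0.0683] [0.12 0.52 0.95] 8.9
axis in tool [-52.9  -2.7 -46.7]
```

View pics/wrist8.png

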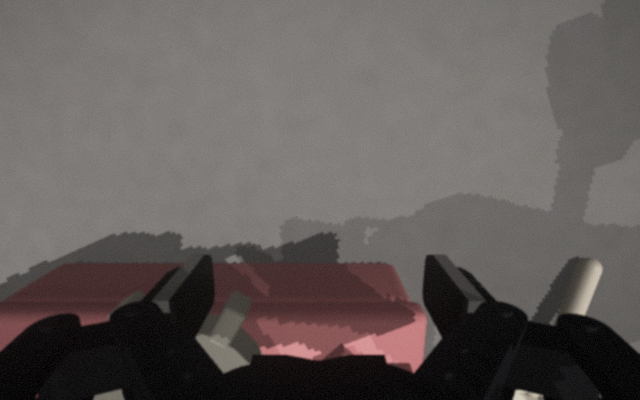

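Call:
arm_command --commands '[[8.54,[-0.6,0.28,0],0],[8.54,[-0.6,0.28,0],0],[8.54,[-0.6,0.28,0],0],[8.54,[-0.4,-0.85,1],0],[8.54,[-0.5,-1.1,2],0],[8.54,[-0.5,-1.1,2],0],[8.54,[-0.5,-1.1,2],0],[8.54,[0,0,0],0],[8.54,[0,0,0],0],[8.54,[0,0,0],0]]'

```text
clock: 9.95
position: [0.518, -0.0218, 0.1377]
ee_rot: [0.597, -0.596, -0.379, 0.379]
contact_force: [0.1, -0.8, -0.6]
width: 0.0857
```

```bash
python3 look.py 9
```

```text
[ 0.518  -0.0218  0.1377] [ 0.07 -0.85 -0.61] 9.95
axis in tool [ -7.   66.6 -66.9]
```

View pics/wrist9.png

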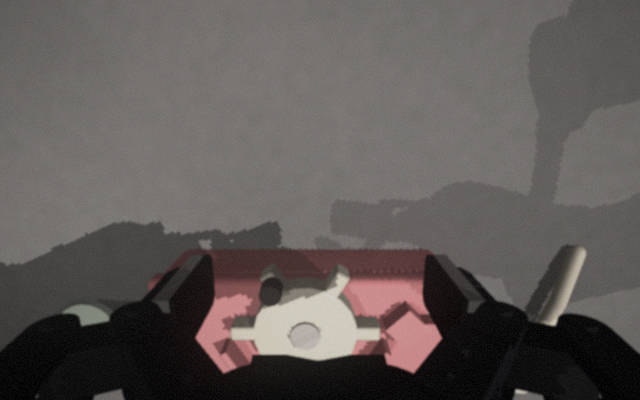

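```bash
python3 - <<'E'
from h import *
im,s=pickle.load(open("wrist9.pkl","rb"));g,P,n,e=wheel(im,s,v0=255);print(g,n,e);p=s["position"];R=toolR(s);print('world',(p+R@np.array([g[0],0,g[1]])/1000).round(4))
r=np.hypot(*(P-g).T);a=np.degrees(np.arctan2(P[:,0]-g[0],P[:,1]-g[1]))
for lo,hi in[(10,60),(70,110),(-110,-70)]:
    k=(a>lo)&(a<hi)&(r>37);print(lo,a[k].mean().round(1),r[k].max().round(1))
E
```

```text
[ -6.98830346 -66.67093007] 152 0.7633577527925401
world [ 0.5754 -0.0565  0.1376]
10 29.7 46.5
70 89.6 45.6
-110 -89.0 39.8
```

Stop -2.09 reached: the stud is on the front -y lug at (270,290) and the axis has not moved. Second click next.

Call:
arm_command --commands '[[8.54,[0,0,-3],0],[8.54,[0,0,-2],0],[8.54,[0,0,-1.5],0],[8.54,[0,0,-0.4],0],[8.54,[0,0,0],0],[8.54,[0.6,-0.28,0],0],[8.54,[0.6,-0.28,0],0],[8.54,[0.5,-0.23,0],0],[8.54,[0.3,-0.14,0],0],[8.54,[0,0,0],0],[8.54,[0,0,0],0]]'

```text
clock: 11.1
position: [0.5385, -0.0315, 0.0694]
ee_rot: [0.597, -0.597, -0.379, 0.379]
contact_force: [-0.5, -0.3, 0.1]
width: 0.085
```

```bash
python3 look.py 10
```

```text
[ 0.5385 -0.0315  0.0694] [-0.47 -0.32  0.07] 11.1
axis in tool [ -7.   -1.6 -44.2]
```

Call:
arm_command --commands '[[8.54,[0.19,0.46,0],0],[8.54,[0.18,0.46,0],0],[8.54,[0.18,0.46,0],0],[8.54,[0.18,0.46,0],0],[8.54,[0.21,0.45,0],0]]'

```text
clock: 11.65
position: [0.5473, -0.008, 0.069]
ee_rot: [0.597, -0.596, -0.379, 0.38]
contact_force: [-1.7, -1.1, 0.6]
width: 0.0854
```

```bash
python3 look.py 11
```

```text
[ 0.5473 -0.008   0.069 ] [-1.71 -1.09  0.57] 11.65
axis in tool [-32.1  -2.  -46.2]
```

View pics/wrist11.png

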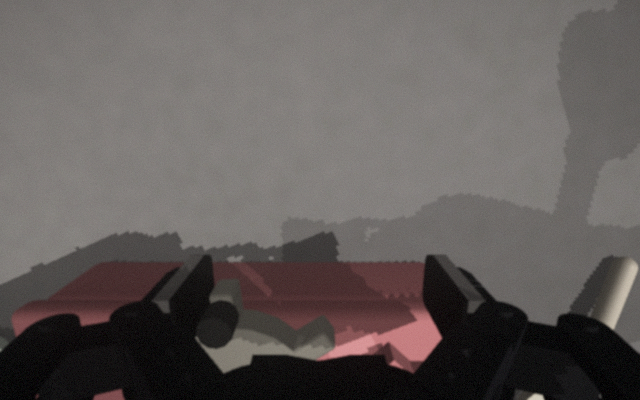

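The studded lug, at (222,320), is near straight ahead with about 2 N. Finishing the click, then backing out and lifting to check.

Call:
arm_command --commands '[[8.54,[0.2,0.45,0],0],[8.54,[0.2,0.45,0],0],[8.54,[0.2,0.45,0],0],[8.54,[0.17,0.4,0],0],[8.54,[0,0,0],0],[8.54,[0,0,0],0],[8.54,[0,0,0],0]]'

```text
clock: 12.4
position: [0.5556, 0.0089, 0.0693]
ee_rot: [0.597, -0.597, -0.379, 0.379]
contact_force: [-0.4, -0.1, -0.1]
width: 0.0856
```

Call:
arm_command --commands '[[8.54,[-0.6,0.28,0],0],[8.54,[-0.6,0.28,0],0],[8.54,[-0.6,0.28,0],0],[8.54,[-0.4,-0.85,1],0],[8.54,[-0.5,-1.1,2],0],[8.54,[-0.5,-1.1,2],0],[8.54,[-0.5,-1.1,2],0],[8.54,[0,0,0],0],[8.54,[0,0,0],0],[8.54,[0,0,0],0]]'

```text
clock: 13.4
position: [0.5181, -0.0239, 0.1387]
ee_rot: [0.597, -0.596, -0.379, 0.379]
contact_force: [0.5, 0.4, 0.5]
width: 0.0853
```

```bash
python3 look.py 12; python3 - <<'E'
from h import *
im,s=pickle.load(open("wrist12.pkl","rb"));g,P,n,e=wheel(im,s,v0=250);print(g,n,e);p=s["position"];R=toolR(s);print('world',(p+R@np.array([g[0],0,g[1]])/1000).round(4))
r=np.hypot(*(P-g).T);a=np.degrees(np.arctan2(P[:,0]-g[0],P[:,1]-g[1]))
for lo,hi in[(-60,-10),(70,110),(-110,-70)]:
    k=(a>lo)&(a<hi)&(r>37);print(lo,a[k].mean().round(1),r[k].max().round(1))
E
```

```text
[ 0.5181 -0.0239  0.1387] [0.5  0.42 0.53] 13.4
axis in tool [ -5.3  67.6 -65.9]
[ -5.33534314 -65.78946749] 157 0.797827340995575
world [ 0.5754 -0.0566  0.1386]
-60 -29.1 46.5
70 90.0 45.7
-110 -89.1 41.5
```

View pics/wrist12.png

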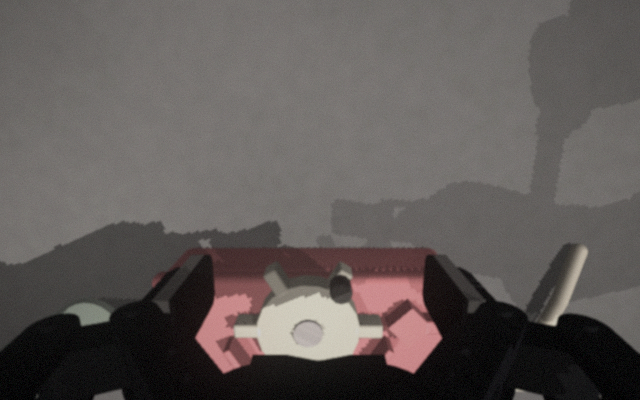

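Stud now on the front +y lug at (341,288), at rest at the last click before the pointer. Third and final click next.

Call:
arm_command --commands '[[8.54,[0,0,-3],0],[8.54,[0,0,-2],0],[8.54,[0,0,-1.5],0],[8.54,[0,0,-0.5],0],[8.54,[0,0,0],0],[8.54,[0.6,-0.28,0],0],[8.54,[0.6,-0.28,0],0],[8.54,[0.4,-0.18,0],0],[8.54,[0.2,-0.1,0],0],[8.54,[0,0,0],0],[8.54,[0,0,0],0]]'

```text
clock: 14.55
position: [0.5366, -0.0325, 0.0694]
ee_rot: [0.597, -0.597, -0.379, 0.379]
contact_force: [0.2, 0.0, 0.4]
width: 0.0853
```

Call:
arm_command --commands '[[8.54,[0.2,0.46,0],0],[8.54,[0.19,0.46,0],0],[8.54,[0.19,0.46,0],0],[8.54,[0.19,0.46,0],0],[8.54,[0.21,0.45,0],0]]'

```text
clock: 15.05
position: [0.5458, -0.0091, 0.069]
ee_rot: [0.597, -0.596, -0.379, 0.38]
contact_force: [-2.4, -0.4, 0.3]
width: 0.0856
```

```bash
python3 look.py 13
```

```text
[ 0.5458 -0.0091  0.069 ] [-2.43 -0.4   0.3 ] 15.05
axis in tool [-30.4  -2.  -47. ]
```

View pics/wrist13.png

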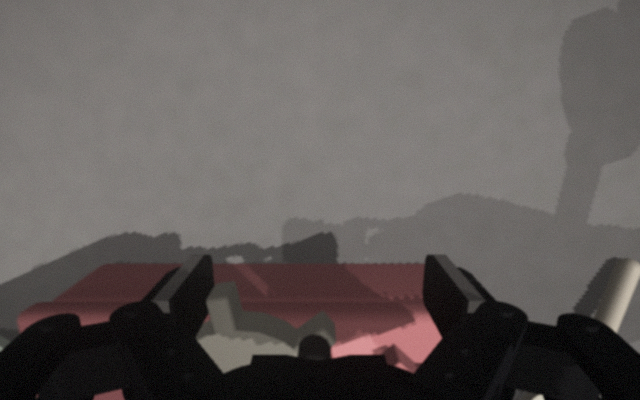

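Call:
arm_command --commands '[[8.54,[0.2,0.45,0],0],[8.54,[0.2,0.45,0],0],[8.54,[0.2,0.45,0],0],[8.54,[0.2,0.45,0],0],[8.54,[0,0,0],0],[8.54,[0,0,0],0],[8.54,[0,0,0],0]]'

```text
clock: 15.8
position: [0.5545, 0.0083, 0.0693]
ee_rot: [0.597, -0.597, -0.379, 0.379]
contact_force: [-0.7, 0.7, 0.5]
width: 0.0853
```

Call:
arm_command --commands '[[8.54,[-0.6,0.28,0],0],[8.54,[-0.6,0.28,0],0],[8.54,[-0.6,0.28,0],0],[8.54,[-0.4,-0.85,1],0],[8.54,[-0.5,-1.1,2],0],[8.54,[-0.5,-1.1,2],0],[8.54,[-0.5,-1.1,2],0],[8.54,[0,0,0],0],[8.54,[0,0,0],0],[8.54,[0,0,0],0]]'

```text
clock: 16.8
position: [0.5169, -0.0244, 0.1387]
ee_rot: [0.597, -0.596, -0.379, 0.379]
contact_force: [-0.6, 0.9, -0.5]
width: 0.0851
```

```bash
python3 look.py 14; python3 - <<'E'
from h import *
im,s=pickle.load(open("wrist14.pkl","rb"));g,P,n,e=wheel(im,s,v0=250);print(g,n,e);p=s["position"];R=toolR(s);print('world',(p+R@np.array([g[0],0,g[1]])/1000).round(4))
r=np.hypot(*(P-g).T);a=np.degrees(np.arctan2(P[:,0]-g[0],P[:,1]-g[1]))
for lo,hi in[(-60,-10),(10,60),(70,110),(-110,-70)]:
    k=(a>lo)&(a<hi)&(r>37);print(lo,a[k].mean().round(1),r[k].max().round(1))
E
```

```text
[ 0.5169 -0.0244  0.1387] [-0.57  0.91 -0.48] 16.8
axis in tool [ -4.2  67.6 -66.8]
[ -4.26657793 -66.47971115] 160 0.7223903824741335
world [ 0.5753 -0.0565  0.1386]
-60 -29.1 46.5
10 29.5 46.6
70 86.6 45.7
-110 -89.7 42.8
```

View pics/wrist14.png

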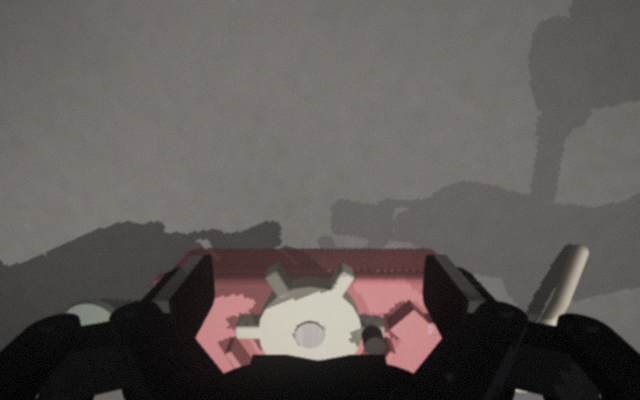

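The stud is at the pointer, (374,337), with the front lugs at ±29°. The jaws are clear, above and in front of the box. I'm lifting a little more, checking the cup and spoon from the top, and handing in.

Call:
arm_command --commands '[[8.54,[-2,1,3],0],[8.54,[-3,1.5,3],0],[8.54,[-3,1.5,3],0],[8.54,[-3,1.5,3],0],[8.54,[-3,1.5,3],0],[8.54,[0,0,0],0],[8.54,[0,0,0],0],[8.54,[0,0,0],0]]'

```text
clock: 17.65
position: [0.3777, 0.0452, 0.2881]
ee_rot: [0.597, -0.596, -0.379, 0.38]
contact_force: [0.1, 0.2, -0.1]
width: 0.0852
```

```bash
python3 - <<'E'
from rig import manip
from h import *
a=pickle.load(open("scene0.pkl","rb"));b=manip.get_image("scene");t=manip.get_image("top")
out=np.hstack([x["pixels"][110:260,180:360,::-1] for x in(a,b)]);cv2.imwrite("pics/cmp.png",cv2.resize(out,None,fx=2.2,fy=2.2))
cv2.imwrite("pics/top15.png",t["pixels"][:,:,::-1])
E
```

```text
(no output)
```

View pics/cmp.png

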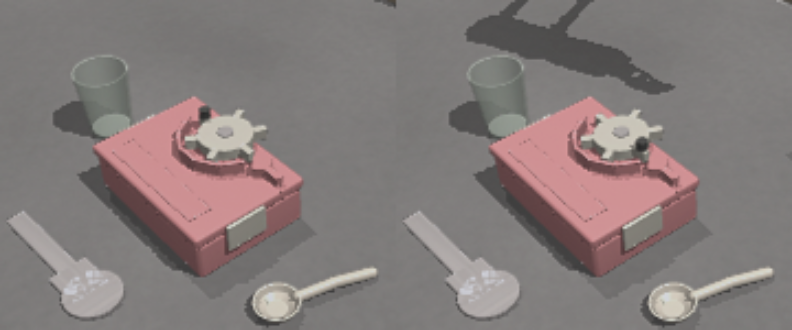

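Before and after match for the box, cup and spoon. The stud, at (641,145), sits at the pointer.

```bash
python3 -c "
from rig import manip
manip.sign_off()"
```

```text
the job is handed in; nothing more can be done
```

The day wheel is set: the studded lug now rests at the pointer. I handed the job in at about 18 s; sign-off gave no verdict.

- **How it went:** The wheel started three clicks short. I pushed it round one click at a time with the -y jaw's pad, jaws open, backing out and lifting after each click to check by wrist camera that it had settled. The second-click check showed the stud on the front +y lug, at rest one click before the pointer.
- **One failed push:** On the first try the pad rode out onto the slanted end of the lug, with about 12 N on the wrist sensor (limit 20 N). I backed off, the wheel sprang back to its stop, and I went in about 2–3 mm deeper. After that the readings I took during the pushes stayed under about 3 N.
- **Last checks:** The front lugs stood at about -29° and +30°. The +y lug, partly hidden by the stud, read 87° instead of 90°. The wheel axis stayed within about 0.3 mm of its first position. Before-and-after scene views showed no visible change to the box, cup or spoon, and the gripper was well clear of everything.

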